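# Flip the finished boot's job marker

## Robot

A 6-joint arm with a two-finger parallel gripper is mounted at the origin on the work surface. World frame = base frame: x ahead of the robot, y to its left, z up, the work surface at z = 0. Lengths are in m, angles in rad, forces in N, time in s.
With the tool pointing down it reaches from about 0.375 to 0.825 m from the base axis. Payload 5.5 kg.
Tool frame: the origin (TCP) lies midway between the tips of the shut fingers; the grasp point (between the pads) lies bot.hold_point_z behind it (bot.hold_point_z is the distance from the TCP to the grasp point, in m); z points along the fingers, y is the direction in which the jaws open and shut (so a half turn about z gives the same grasp; the last joint's range is limited). The gripper opens to 85 mm and grips with 20 to 120 N. Pads are 22 mm wide; open, the fingers measure 114 mm over their backs; the gripper's body (76 mm by 85 mm) begins 54 mm behind the grasp point. The pads swing forward as they close: fully open they stand 13 mm farther back than shut.
Start: joints at [1.276, 0.314, -0.047, 1.21, 0, 1.571], TCP at [0.174, 0.574, 0.231] pointing down, gripper open.
Joint ranges: [-2.67, 2.67], [-0.69, 1.73], [-1.03, 1.25], [-2.08, 2.16], [-1.42, 1.45], [-3.14, 3.14]. Speed limits (rad/s): [2.39, 2.39, 3.01, 3.14, 3.14, 3.14].

## Interface

Orientations are given as a 3x3 rotation matrix whose columns are the frame's x, y, z axes.
In Python, from bench import bot gives the robot as it stands.
- The arm moves only by the shell command python3 -m inch 'ROWS' [OPENING] [FORCE]. ROWS is JSON, a list of rows, each a list of 2 entries, a list of its own where there are three numbers: the shift along the tool's x, y, z in m, then the turn, a rotation vector about the tool's x, y, z in degrees. In form: [[[dx, dy, dz], [ax, ay, az]], ...]. A call has 1 to 20 rows; each row shifts and turns the pose as measured when the row begins, along the tool's axes as they then stand; what a row does not reach is not made up. A row lasts 1/12 s, in which the tool goes at most 41.7 mm and 7.16 degrees, less where a joint would pass 70% of its speed; a pose out of reach is approached as far as the arm can. A call with a gripper value outside its range is refused whole. OPENING is the opening in per cent of the stroke, from 0 (shut) to 100 (fully open), set as the call begins (- or left out, the last holds). The fingers move at their own pace and stop on an object; FORCE is the grip in N (left out, the last holds). Time passes only in rows, so rows that do not move let the fingers close. It gives the time, the measured TCP pose, the force and the opening at its end, in the units of the state.
- bot.observe(): the state, without advancing time (a new reading comes with each control period).
- bot.grab_frame(name): name is "scene" or "top" or "wrist"; returns a dict with "image" (480x640x3 uint8, red, green, blue), "range_z" (480x640 float32, m along the optical axis (not along the pixel's ray), 0 where there is no reading), "fx", "fy", "cx", "cy" (pixels), "origin" and "orientation" of the camera in the world; the wrist camera has in their place "hand_eye" (4x4, takes a point from camera to tool coordinates, whose origin is the TCP and whose axes are the flange's). Camera axes: x right, y down, z forward; pixel columns grow to the right and rows downward; lengths in m; the calibration is good to about 2 mm. A picture is of the moment at which its call begins: read the wrist's pose just before it.
- bot.job_done(): hands the job in, once; it reports no verdict.
The state is a dict: "t": time; "joints": joint angles; "qd": joint speeds; "tau": joint torques, N m; "position": TCP position; "tcp_rot": TCP orientation; "ft_force": force on the tool from outside, world axes, zero at the start; "wrist_torque": the same for the moment, N m; "width": finger opening in m.
Only numpy, scipy, OpenCV 4.12 (cv2) and the standard library are available. Lean on these libraries where they do the work, as an engineer would, in place of code of your own. Each camera call takes 0.05 s, during which the arm holds its last target.

## Task

The boot is finished: on the job board that carries the tall boot last, push the hinged round marker over its pivot with the fingertips, from the robot's side right over to the far side, until it lies flat with its studded face up, then move clear. Do not pinch the marker between the fingers, leave the other board's marker as it is, and do not pick up or shift anything else on the bench.

Things in the scene. Friction and masses are not known exactly. Their poses are not given: they have to be found in the camera images.
- boot_board: Job board with the boot last: a wooden form with a tall round ankle column, 125 mm high. Fixed, 220 (x) by 210 (y) by 12 mm, x -70 to 150 mm and y -55 to 155 mm from its origin, which lies on the work surface under the marker's hinge. x level, from the robot's side to the far side; y along the hinge pin, towards the last, which lies along x at y 105 mm; z up.
- boot_hinge (a point): Centre of the boot board's marker hinge, 110 mm above the work surface; axes fixed, as those of the board. It sits on a post 22 mm (x) by 62 mm (y); steel rest arms below it reach 32 mm to either side along x, 18 mm wide, 9 to 21 mm under the hinge.
- boot_marker (a joint): Marker angle, rad. 0: level on the robot's side (-x), plain face up, free space below; pi/2 upright; pi (stop): level on the far side (+x), studded face up. Wooden disc 76 mm across, 14 mm thick with both pads, centre 52 mm and rim 90 mm from the pin, pin in its mid-plane. Friction hinge: stays where left, turns with 0.5 to 1.5 N at the rim. Starts at 0 to 0.15.
- boot_edge (a point): Mid-point of the free rim of the boot board's marker, on the paddle's mid-plane, 90 mm from the hinge pin; it moves with the paddle. Each face has a pad 62 mm across, 3 mm proud; the studded face has a ring of eight flat steel studs and a larger one in the centre, the plain face none.
- boot_last_mid (a point): Loose boot last: a wooden form with a tall round ankle column, 125 mm high, about 160 mm long and 58 mm wide, beside the marker, toe towards the robot; this point is mid-length, 30 mm above its sole. Not to be moved.
- shoe_board: Job board with the shoe last: the same kind of wooden form without the column, only 62 mm high. Fixed, 220 (x) by 210 (y) by 12 mm, x -70 to 150 mm and y -55 to 155 mm from its origin, which lies on the work surface under the marker's hinge. x level, from the robot's side to the far side; y along the hinge pin, towards the last, which lies along x at y 105 mm; z up.
- shoe_hinge (a point): Centre of the shoe board's marker hinge, 110 mm above the work surface; axes fixed, as those of the board. It sits on a post 22 mm (x) by 62 mm (y); steel rest arms below it reach 32 mm to either side along x, 18 mm wide, 9 to 21 mm under the hinge.
- shoe_marker (a joint): Marker angle, rad. 0: level on the robot's side (-x), plain face up, free space below; pi/2 upright; pi (stop): level on the far side (+x), studded face up. Wooden disc 76 mm across, 14 mm thick with both pads, centre 52 mm and rim 90 mm from the pin, pin in its mid-plane. Friction hinge: stays where left, turns with 0.5 to 1.5 N at the rim. Starts at 0 to 0.15.
- shoe_edge (a point): Mid-point of the free rim of the shoe board's marker, on the paddle's mid-plane, 90 mm from the hinge pin; it moves with the paddle. Each face has a pad 62 mm across, 3 mm proud; the studded face has a ring of eight flat steel studs and a larger one in the centre, the plain face none.
- shoe_last_mid (a point): Loose shoe last: the same kind of wooden form without the column, only 62 mm high, about 160 mm long and 58 mm wide, beside the marker, toe towards the robot; this point is mid-length, 30 mm above its sole. Not to be moved.
- spool: Loose spool of thread, standing, 44 mm across, 50 mm high, in front of the gap between the two boards; origin at its underside. Bystander.
- tack_jar: Loose small glass jar with steel cap, 54 mm across, 60 mm high, between or beyond the boards; origin at its underside. Bystander.
- hammer: Loose hammer lying at the left; bystander.
- awl: Loose awl, 150 mm, lying at the right; bystander.
- brush: Loose shoe brush, 150 x 50 x 44 mm, at the left; origin at its underside. Bystander.
- wax_tin: Loose flat wax tin, 72 mm across, 30 mm high, at the right; origin at its underside. Bystander.

How it is judged:
By the outcome, as a careful person would: the job done as asked, in the order asked, and still so for the second after the job is handed in, with the robot touching nothing.
It also fails if it takes over 46 s, if anything falls off the work surface, if the arm or the gripper's body presses on something with over 40 N, if the wrist force passes 120 N, or if a joint passes its speed limit or range.

## Working session

There is one attempt and no reset: what is moved stays moved. The work goes in short steps, Python scripts to look and compute and a shell command to move; the robot and the scene stay as the last step left them, time stands still between calls to the robot, and variables do not carry over. Pictures are saved under pics/ and viewed, and the job is handed in when it is done.

```bash
ls; mkdir -p pics
python3 - <<'E'
from bench import bot
import cv2,numpy as np
s=bot.observe();print(s['t'],s['position'],s['tcp_rot'],s['width'],bot.hold_point_z)
for n in('scene','top'):
    f=bot.grab_frame(n);cv2.imwrite(f'pics/{n}1.png',f['image'][:,:,::-1]);np.savez(f'{n}1.npz',**{k:v for k,v in f.items()})
    print(n,f['origin'],f['orientation'],f['fx'],f['cx'],f['cy'])
E
```

```text
pics
0.0 [0.174154   0.57359287 0.23045541] [[-9.56871227e-01  2.90512000e-01 -4.81680738e-04]
 [ 2.90512399e-01  9.56869945e-01 -1.56650314e-03]
 [ 5.81786218e-06 -1.63887600e-03 -9.99998657e-01]] 0.0852994999780455 0.0187
scene [ 1.10996265 -1.06884474  0.9374005 ] [[ 0.88123365  0.27716256 -0.38289446]
 [ 0.47246209 -0.49183743  0.73135184]
 [ 0.01438152 -0.82539497 -0.56437249]] 619.7462229228681 314.4876748810434 233.13928998770035
top [0.24610713 0.02075565 1.35219726] [[ 2.19849147e-02 -9.72770013e-01  2.30727468e-01]
 [-9.99748630e-01 -2.24063999e-02  7.93639807e-04]
 [ 4.39774291e-03 -2.30686919e-01 -9.73018091e-01]] 453.3014989542496 321.433067533094 235.18113175676126
```

View pics/scene1.png

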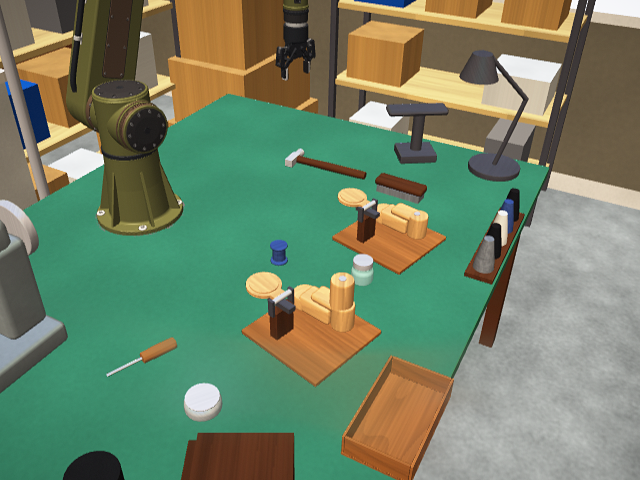

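View pics/top1.png

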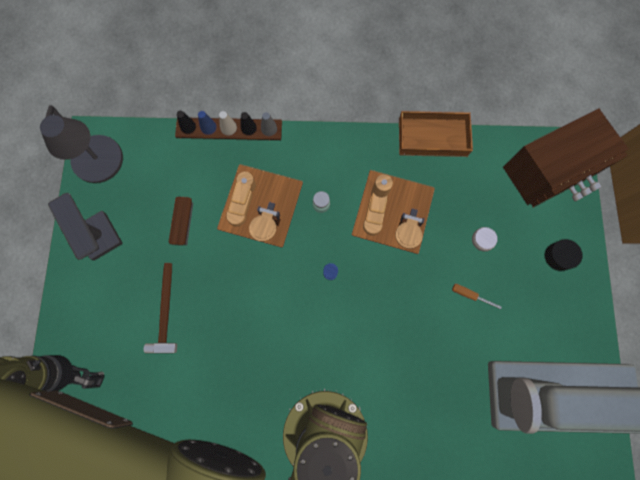

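The boot last, with its tall column, is on the right-hand board (top view: column at 384,183 and marker disc at 409,235; scene view: column at 342,290). Next I'll enlarge that area and measure it.

```bash
cat > h.py <<'E'
import numpy as np,cv2
def load(n):
    d=np.load(n,allow_pickle=True);return {k:d[k] for k in d.files}
def pts(f):
    z=f['range_z'];v,u=np.mgrid[0:480,0:640]
    c=np.stack([(u-f['cx'])/f['fx']*z,(v-f['cy'])/f['fy']*z,z],-1)
    return c@f['orientation'].T+f['origin']
E
python3 - <<'E'
from h import *
for n,(u0,u1,v0,v1) in {'top':(345,445,160,260),'scene':(230,400,250,390)}.items():
    f=load(n+'1.npz');P=pts(f);c=f['image'][v0:v1,u0:u1,::-1]
    k=600//(v1-v0) if n=='top' else 4
    cv2.imwrite(f'pics/{n}1c.png',cv2.resize(c,None,fx=k,fy=k,interpolation=cv2.INTER_CUBIC))
    m=np.zeros((480,640),bool);m[v0:v1,u0:u1]=1
    m&=(f['range_z']>0)
    Q=P[m]
    print(n,'table z',np.median(P[(f['range_z']>0)][:,2]))
    b=Q[(abs(Q[:,2]-.012)<.004)]; 
    r=cv2.minAreaRect(b[:,:2].astype(np.float32)*1000); print('board',len(b),r,cv2.boxPoints(r))
    d=Q[(Q[:,2]>.095)&(Q[:,2]<.135)]
    print('high',len(d)); 
    for lo,hi in((.095,.105),(.105,.11),(.11,.115),(.115,.12),(.12,.13),(.13,.145)):
        e=Q[(Q[:,2]>lo)&(Q[:,2]<hi)];print(lo,len(e),e.mean(0) if len(e) else'',e.min(0) if len(e) else'',e.max(0) if len(e) else '')
E
```

```text
top table z -0.0021945546735745447
board 2125 ((642.4324951171875, -214.0943603515625), (241.83963012695312, 220.8966827392578), 74.92766571044922) [[ 504.33997  -302.13354 ]
 [ 717.63745  -359.57513 ]
 [ 780.525    -126.055176]
 [ 567.22754   -68.61359 ]]
high 938
0.095 73 [ 0.62988827 -0.21521117  0.09959116] [ 0.58165496 -0.26419238  0.09531004] [ 0.70195115 -0.12786153  0.10437024]
0.105 37 [ 0.60831852 -0.19870355  0.10816182] [ 0.50957924 -0.26006345  0.10507438] [ 0.68850184 -0.12731173  0.10998994]
0.11 211 [ 0.57234859 -0.22385271  0.11308014] [ 0.50826678 -0.26532431  0.11000449] [ 0.69190157 -0.12654385  0.11497331]
0.115 374 [ 0.55080511 -0.22201956  0.11741129] [ 0.50787924 -0.26699872  0.11500088] [ 0.69392376 -0.12622206  0.1199962 ]
0.12 126 [ 0.57289606 -0.20194163  0.1223785 ] [ 0.50924371 -0.2625501   0.12001197] [ 0.71396038 -0.12765857  0.12984551]
0.13 223 [ 0.69171974 -0.15164818  0.13508204] [ 0.66711871 -0.17596452  0.13052095] [ 0.71683601 -0.12744252  0.14416334]
scene table z -0.00011247633686906067
board 5353 ((636.862548828125, -110.49270629882812), (336
[... 207 characters left out ...]
0016059] [ 0.57090613 -0.2706052   0.09501277] [ 0.7226748  -0.14695315  0.1049763 ]
0.105 87 [ 0.65213296 -0.20343913  0.10783985] [ 0.54101863 -0.26763225  0.10506722] [ 0.72228447 -0.15136241  0.10997492]
0.11 237 [ 0.60142992 -0.22829643  0.11288411] [ 0.51421032 -0.2707251   0.11004707] [ 0.7215823  -0.14852036  0.11498247]
0.115 544 [ 0.57347426 -0.22524154  0.1175411 ] [ 0.50997213 -0.2688263   0.11501826] [ 0.72259887 -0.15094782  0.11999275]
0.12 342 [ 0.58837554 -0.20915934  0.12233968] [ 0.51304083 -0.26646481  0.12000273] [ 0.72215283 -0.14180271  0.12993553]
0.13 332 [ 0.69857814 -0.15682358  0.13628027] [ 0.67180342 -0.18138668  0.13001152] [ 0.72169837 -0.1264194   0.14293955]
```

View pics/top1c.png

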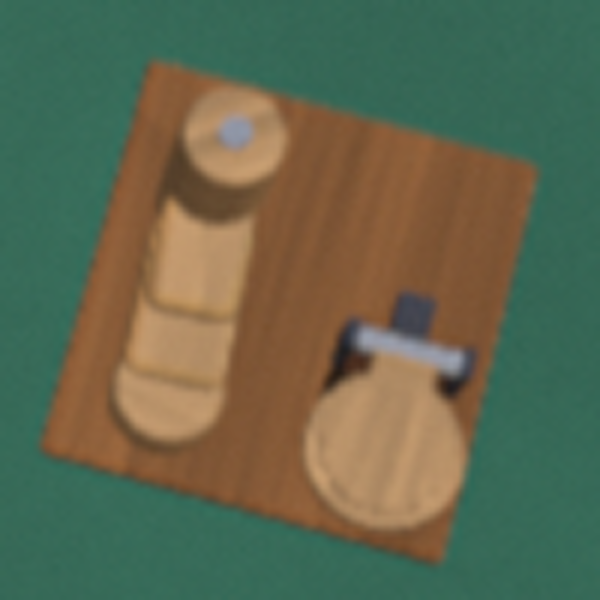

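View pics/scene1c.png

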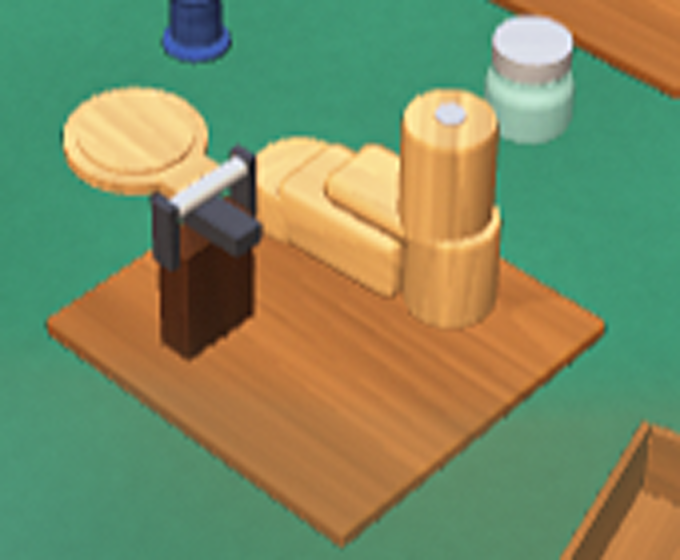

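```bash
cat >> h.py <<'E'
def ray(f,uv,z):
    u,v=uv;d=f['orientation']@np.array([(u-f['cx'])/f['fx'],(v-f['cy'])/f['fy'],1]);o=f['origin']
    return o+d*(z-o[2])/d[2]
def fit(A,B):
    A=np.array(A)[:,:2];B=np.array(B)[:,:2];a=A-A.mean(0);b=B-B.mean(0)
    th=np.arctan2((a[:,0]*b[:,1]-a[:,1]*b[:,0]).sum(),(a*b).sum());R=np.array([[np.cos(th),-np.sin(th)],[np.sin(th),np.cos(th)]])
    t=B.mean(0)-R@A.mean(0);return th,t,B-(A@R.T+t)
E
python3 - <<'E'
from h import *
L={'FL':(.15,.155),'FR':(.15,-.055),'NR':(-.07,-.055),'NL':(-.07,.155)}
T=load('top1.npz');S=load('scene1.npz')
top={'FL':(150,62),'FR':(537,165),'NR':(438,562),'NL':(42,452)}
sc={'FL':(605,325),'FR':(342,545),'NR':(48,325)}
wt={k:ray(T,(u/6+345,v/6+160),.012) for k,(u,v) in top.items()}
ws={k:ray(S,(u/4+230,v/4+250),.012) for k,(u,v) in sc.items()}
for w in(wt,ws):
    print({k:v[:2].round(4) for k,v in w.items()});th,t,r=fit([L[k] for k in w],list(w.values()));print(np.degrees(th),t,r.round(4).tolist())
# pin ends: top crop, scene crop, z .110(+~.004)
for f,k,o,uv in((T,6,(345,160),((355,338),(470,362))),(S,4,(230,250),((178,203),(243,165)))):
    e=[ray(f,(u/k+o[0],v/k+o[1]),.114) for u,v in uv];print('pin',e,(e[0]+e[1])/2)
# disc plane & centre
for n,f,(u0,u1,v0,v1) in(('top',T,(396,424,220,250)),('scene',S,(246,284,270,297))):
    P=pts(f)[v0:v1,u0:u1].reshape(-1,3);P=P[(P[:,2]>.105)&(P[:,2]<.14)]
    c=np.linalg.lstsq(np.c_[P[:,:2],np.ones(len(P))],P[:,2],rcond=None)[0];print(n,'plane',c,len(P),P.mean(0),P.min(0),P.max(0))
E
```

```text
{'FL': array([ 0.7771, -0.1263]), 'FR': array([ 0.7249, -0.3274]), 'NR': array([ 0.5134, -0.2702]), 'NL': array([ 0.5656, -0.071 ])}
-14.76361620118054 [ 0.59380649 -0.23691579] [[-0.0013, -0.0011], [0.0, 0.0009], [0.0013, 0.002], [-0.0001, -0.0018]]
{'FL': array([ 0.7843, -0.1289]), 'FR': array([ 0.733 , -0.3333]), 'NR': array([ 0.5228, -0.2743])}
-14.76180187512286 [ 0.60203777 -0.2404732 ] [[-0.0023, -0.0001], [-0.0001, -0.0015], [0.0024, 0.0016]]
pin [array([ 0.60007253, -0.21172829,  0.114     ]), array([ 0.58956706, -0.26580502,  0.114     ])] [ 0.5948198  -0.23876665  0.114     ]
pin [array([ 0.59543057, -0.25566596,  0.114     ]), array([ 0.60916739, -0.2136251 ,  0.114     ])] [ 0.60229898 -0.23464553  0.114     ]
top plane [-0.04811143  0.01936692  0.14746396] 613 [ 0.54840952 -0.22432892  0.11673464] [ 0.50787924 -0.26442541  0.10569853] [ 0.59160519 -0.18683285  0.12584568]
scene plane [-0.05847409  0.03985092  0.15974318] 775 [ 0.55377408 -0.22802224  0.11827485] [ 0.50997213 -0.26305972  0.10861832] [ 0.60447235 -0.18446688  0.1256521 ]
```

```bash
python3 -m inch '[[[-0.025,-0.0205,-0.005],[0,0,0]],[[-0.025,-0.0205,-0.005],[0,0,0]],[[-0.025,-0.0205,-0.005],[0,0,0]],[[-0.025,-0.0205,-0.005],[0,0,0]],[[-0.025,-0.0205,-0.005],[0,0,0]],[[-0.025,-0.0205,-0.005],[0,0,0]],[[-0.025,-0.0205,-0.005],[0,0,0]],[[-0.025,-0.0205,-0.005],[0,0,0]],[[-0.025,-0.0205,-0.005],[0,0,0]],[[-0.025,-0.0205,-0.005],[0,0,0]],[[-0.025,-0.0205,-0.005],[0,0,0]],[[-0.025,-0.0205,-0.005],[0,0,0]],[[-0.025,-0.0205,-0.005],[0,0,0]],[[-0.025,-0.0205,-0.005],[0,0,0]]]' 0
cat >> h.py <<'E'
from scipy.spatial.transform import Rotation as Rn
YAW=np.radians(-14.76);H=np.array([.598,-.2387,.110])
bx=np.array([np.cos(YAW),np.sin(YAW),0]);by=np.array([-np.sin(YAW),np.cos(YAW),0]);bz=np.array([0,0,1.])
def pose(xyz,phi):
    p=np.radians(phi);z=np.sin(p)*bx-np.cos(p)*bz
    R=np.stack([np.cross(by,z),by,z],1);x=np.array(xyz)/1000
    return H+bx*x[0]+by*x[1]+bz*x[2],R
def cur(s):
    d=(np.array(s['position'])-H);R=np.array(s['tcp_rot'])
    return np.array([d@bx,d@by,d@bz])*1000, np.degrees(np.arctan2(R[:,2]@bx,-R[2,2]))
def delta(p0,R0,p1,R1):
    return (R0.T@(p1-p0)*1000).round(1), np.degrees(Rn.from_matrix(R0.T@R1).as_rotvec()).round(1)
def to(s,xyz,phi): return delta(np.array(s['position']),np.array(s['tcp_rot']),*pose(xyz,phi))
E
python3 - <<'E'
from h import *
from bench import bot
s=bot.observe();print(s['t'],s['position'],s['joints'],s['width'],cur(s))
print(to(s,(-150,0,110),45), pose((-150,0,110),45)[0])
E
```

```text
t: 1.27
position: [0.4307, 0.1835, 0.297]
tcp_rot: [[-0.96, 0.278, -0.008], [0.278, 0.96, -0.01], [0.005, -0.012, -1.0]]
ft_force: [1.7, -0.1, -0.9]
width: 0.0
1.2667 [0.43066206 0.18345001 0.29699662] [ 0.4068377   0.05404638 -0.21387389  1.31401391 -0.00586228  0.68894884] 6.981608699321679e-06 (array([-269.3675063 ,  365.58688042,  186.99661556]), np.float64(-0.29527803691212257))
(array([-128.7, -361.6,   80.6]), array([ -1.2, -45.3,  -1.1])) [ 0.45294978 -0.20048439  0.22      ]
```

```bash
python3 -m inch '[[[-0.004,-0.03,0],[0,0,0]],[[-0.004,-0.03,0],[0,0,0]],[[-0.004,-0.03,0],[0,0,0]],[[-0.004,-0.03,0],[0,0,0]],[[-0.004,-0.03,0],[0,0,0]],[[-0.004,-0.03,0],[0,0,0]],[[-0.004,-0.03,0],[0,-6.5,0]],[[-0.004,-0.03,0],[0,-6.5,0]],[[-0.004,-0.03,0],[0,-6.5,0]],[[-0.004,-0.03,0],[0,-6.5,0]],[[-0.004,-0.03,0],[0,-6.5,0]],[[-0.004,-0.03,0],[0,-6.5,0]],[[0,0,0],[0,-6,0]]]'
python3 - <<'E'
from h import *
from bench import bot
s=bot.observe();print(s['t'],s['position'],s['joints'],cur(s))
print(to(s,(-150,0,110),45))
f=bot.grab_frame('wrist');cv2.imwrite('pics/w1.png',f['image'][:,:,::-1]);f['p']=s['position'];f['R']=s['tcp_rot'];np.savez('w1.npz',**f);print(f['hand_eye'])
E
```

```text
t: 2.35
position: [0.3827, -0.195, 0.3037]
tcp_rot: [[-0.687, 0.28, 0.671], [0.183, 0.96, -0.213], [-0.703, -0.024, -0.711]]
ft_force: [-45.8, 34.8, 34.7]
width: -0.0
2.35 [ 0.38265869 -0.19504213  0.3036826 ] [-0.65918712 -0.68887973 -0.97120817  0.53966085  0.24477532 -0.28855764] (array([-219.35811954,  -12.64543428,  193.68259529]), np.float64(44.67509612193428))
(array([  9.5,  16.4, 107.8]), array([-2. , -0.3, -0.1]))
[[ 6.02337157e-04 -9.52029098e-01 -3.06006917e-01  8.08923452e-02]
 [ 9.99999614e-01  3.77482138e-04  7.93978601e-04  3.87230860e-04]
 [-6.40378586e-04 -3.06007277e-01  9.52028958e-01 -1.41749513e-01]
 [ 0.00000000e+00  0.00000000e+00  0.00000000e+00  1.00000000e+00]]
```

View pics/w1.png

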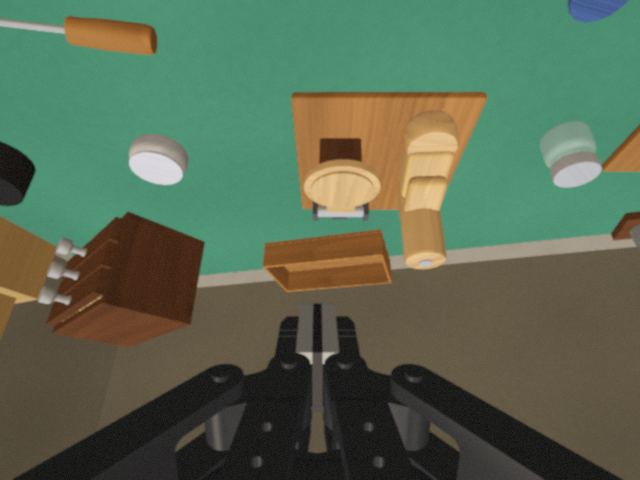

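```bash
cat >> h.py <<'E'
def wr(f):
    he=f['hand_eye'];R=np.array(f['R']);f['origin']=R@he[:3,3]+f['p'];f['orientation']=R@he[:3,:3];return f
E
python3 - <<'E'
from h import *
f=wr(load('w1.npz'));P=pts(f);print(f['origin'])
cv2.imwrite('pics/w1c.png',cv2.resize(f['image'][80:280,280:500,::-1],None,fx=3,fy=3,interpolation=cv2.INTER_CUBIC))
L={'NR':(-.07,-.055),'NL':(-.07,.155)}
w=[ray(f,(293,95),.012),ray(f,(485,95),.012)];print(w);th,t,r=fit(list(L.values()),w);print(np.degrees(th),t,r)
e=[ray(f,uv,.110) for uv in((314,212),(369,212))];print('pin',e,(e[0]+e[1])/2)
D=P[162:206,304:382].reshape(-1,3);D=D[(D[:,2]>.105)&(D[:,2]<.14)];print(len(D),D.mean(0));C=(D-H);print('board frame x',(C@bx).min(),(C@bx).max(),'y',(C@by).min(),(C@by).max())
c=np.linalg.lstsq(np.c_[C@bx,C@by,np.ones(len(D))],D[:,2],rcond=None)[0];print(c)
print('pin pts',P[208:216,325:360:8].round(4).reshape(-1,3)[:12])
E
```

```text
[ 0.2321411  -0.14967327  0.34753199]
[array([ 0.5106934 , -0.26523187,  0.012     ]), array([ 0.56264161, -0.071421  ,  0.012     ])]
-15.004617256117431 [ 0.59133601 -0.23474447] [[ 0.00121007  0.00451459]
 [-0.00121007 -0.00451459]]
pin [array([ 0.58930735, -0.26270627,  0.11      ]), array([ 0.60409145, -0.20377556,  0.11      ])] [ 0.5966994  -0.23324091  0.11      ]
2885 [ 0.53803461 -0.21975472  0.11636486]
board frame x -0.0913937148449293 -0.019441899998743437 y -0.03389769161934794 0.04083083699014033
[0.01580636 0.00149412 0.11735317]
pin pts [[ 0.5877 -0.2497  0.1078]
 [ 0.583  -0.2394  0.1124]
 [ 0.5858 -0.2312  0.1119]
 [ 0.586  -0.2224  0.1132]
 [ 0.5972 -0.2158  0.1072]
 [ 0.5879 -0.2497  0.109 ]
 [ 0.5838 -0.2396  0.1131]
 [ 0.5877 -0.2316  0.112 ]
 [ 0.5888 -0.223   0.1126]
 [ 0.5961 -0.2156  0.1092]
 [ 0.5889 -0.25    0.1096]
 [ 0.5873 -0.2405  0.1121]]
```

View pics/w1c.png

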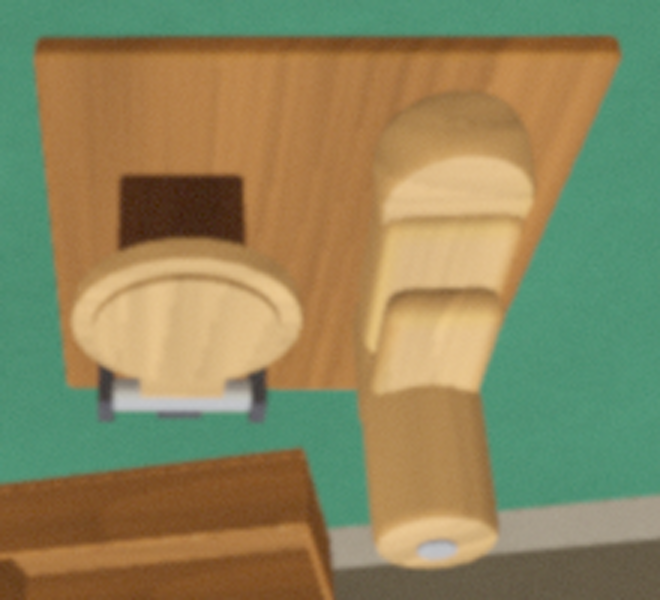

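```bash
sed -i 's/H=np.array(.*)$/H=np.array([.596,-.236,.110])/' h.py; grep -n 'H=np' h.py
python3 - <<'E'
from h import *
from bench import bot
s=bot.observe();print(s['t'],cur(s),s['ft_force'],s['joints'][1])
print(to(s,(-125,0,100),45)); print(delta(*pose((-125,0,100),45),*pose((-150,0,30),45)))
E
```

```text
16:YAW=np.radians(-14.76);H=np.array([.596,-.236,.110])
2.4 (array([-220.33750508,  -13.09516768,  182.32659281]), np.float64(44.08257634663264)) [-2.29211745  4.07065504 -9.24967335] -0.686464989164343
(array([-11.1,  17.1, 125. ]), array([-1.8, -0.9, -0.4]))
(array([67.2,  0. , 31.8]), array([0., 0., 0.]))
```

```bash
python3 -m inch '[[[-0.0015,0.002,0.0155],[-0.3,0,0]],[[-0.0015,0.002,0.0155],[-0.3,0,0]],[[-0.0015,0.002,0.0155],[-0.3,0,0]],[[-0.0015,0.002,0.0155],[-0.3,0,0]],[[-0.0015,0.002,0.0155],[-0.3,0,0]],[[-0.0015,0.002,0.0155],[-0.3,0,0]],[[-0.0015,0.002,0.0155],[0,0,0]],[[-0.0015,0.002,0.0155],[0,0,0]],[[0.013,0,0.006],[0,0,0]],[[0.013,0,0.006],[0,0,0]],[[0.013,0,0.006],[0,0,0]]]'
python3 - <<'E'
from h import *
from bench import bot
s=bot.observe();print(s['t'],cur(s),s['ft_force'],s['joints'].round(3))
print(to(s,(-150,0,30),45))
E
```

```text
t: 3.32
position: [0.4748, -0.213, 0.1933]
tcp_rot: [[-0.729, 0.261, 0.633], [0.208, 0.965, -0.158], [-0.652, 0.016, -0.758]]
ft_force: [-0.5, -0.0, 0.6]
width: 0.0002
3.3167 (array([-123.04211604,   -8.67053954,   83.31942592]), np.float64(40.70873244536695)) [-0.52851973 -0.00610455  0.59958896] [-0.545 -0.301 -1.024  0.16   0.194 -0.205]
(array([55.3,  7.6, 22.9]), array([ 0.4, -4.3, -0.9]))
```

Run:
```python
from h import *
from bench import bot
s=bot.observe();print(cur(s))
print(to(s,(-135,0,70),30)); print(delta(*pose((-135,0,70),30),*pose((-144,0,32),30)))
```

```text
(array([-123.04211604,   -8.67053954,   83.31942592]), np.float64(40.70873244536695))
(array([17.9,  8.4,  2.4]), array([ 0.6, 10.7, -0.8]))
(array([26.8, -0. , 28.4]), array([0., 0., 0.]))
```

```bash
python3 -m inch '[[[0.005,0.002,0.001],[0.1,2.7,-0.2]],[[0.005,0.002,0.001],[0.1,2.7,-0.2]],[[0.005,0.002,0.001],[0.2,2.7,-0.2]],[[0.005,0.002,0.001],[0.2,2.7,-0.2]],[[0,0,0],[0,0,0]]]'
python3 - <<'E'
from h import *
from bench import bot
s=bot.observe();print(s['t'],cur(s),s['joints'].round(3),s['ft_force'].round(1))
print(to(s,(-144,0,32),30)); print(to(s,(-135,0,17),30))
E
```

```text
t: 3.73
position: [0.4576, -0.2014, 0.1748]
tcp_rot: [[-0.846, 0.258, 0.467], [0.226, 0.966, -0.125], [-0.484, -0.0, -0.875]]
ft_force: [0.3, 1.0, 0.7]
width: -0.0005
3.7333 (array([-142.66810819,   -1.85805536,   64.79020624]), np.float64(28.93272339634539)) [-0.486 -0.222 -0.883  0.415  0.108 -0.198] [0.3 1.  0.7]
(array([17. ,  1.9, 28. ]), array([-0.1, -1.1, -0.2]))
(array([16.4,  1.9, 45.5]), array([-0.1, -1.1, -0.2]))
```

```bash
python3 -m inch '[[[0.0035,0.0005,0.0055],[0,-0.3,0]],[[0.0035,0.0005,0.0055],[0,-0.3,0]],[[0.0035,0.0005,0.0055],[0,-0.3,0]],[[0.0035,0.0005,0.0055],[0,-0.2,0]],[[0.003,0,0.0055],[0,0,0]],[[0,0,0.005],[0,0,0]],[[0,0,0.005],[0,0,0]],[[0,0,0],[0,0,0]]]'
python3 - <<'E'
from h import *
from bench import bot
s=bot.observe();print(s['t'],cur(s),s['joints'].round(3),s['ft_force'].round(1))
print(to(s,(-104,0,-37),30))
E
```

```text
t: 4.4
position: [0.4591, -0.2014, 0.1304]
tcp_rot: [[-0.831, 0.261, 0.491], [0.225, 0.965, -0.132], [-0.508, 0.0, -0.861]]
ft_force: [-0.3, 0.5, 0.7]
width: 0.0002
4.4 (array([-141.17655596,   -1.4483983 ,   20.43418365]), np.float64(30.536695446900318)) [-0.488 -0.172 -0.981  0.24   0.114 -0.194] [-0.3  0.5  0.7]
(array([-2.8,  1.7, 68.4]), array([-0.2,  0.5, -0.3]))
```

```bash
python3 -m inch '[[[0,0,0.0075],[0,0,0]],[[0,0,0.0075],[0,0,0]],[[0,0,0.0075],[0,0,0]],[[0,0,0.0075],[0,0,0]],[[0,0,0.0075],[0,0,0]],[[0,0,0.0075],[0,0,0]],[[0,0,0.0075],[0,0,0]],[[0,0,0.0075],[0,0,0]],[[0,0,0.0075],[0,0,0]],[[0,0,0],[0,0,0]]]'
python3 - <<'E'
from h import *
from bench import bot
s=bot.observe();print(s['t'],cur(s),s['joints'].round(3),s['ft_force'].round(1))
print(to(s,(-87,0,-27),30))
f=bot.grab_frame('scene');np.savez('scene2.npz',**f);cv2.imwrite('pics/s2.png',cv2.resize(f['image'][210:360,210:410,::-1],None,fx=4,fy=4,interpolation=cv2.INTER_CUBIC))
f=bot.grab_frame('wrist');cv2.imwrite('pics/w2.png',f['image'][:,:,::-1])
E
```

```text
t: 5.23
position: [0.4979, -0.2121, 0.0669]
tcp_rot: [[-0.83, 0.261, 0.493], [0.224, 0.965, -0.133], [-0.51, 0.0, -0.86]]
ft_force: [0.4, 0.7, 0.6]
width: -0.0
5.2333 (array([-100.91688713,   -1.87893954,  -43.13516075]), np.float64(30.67763137480628)) [-0.465  0.03  -0.999  0.016  0.102 -0.174] [0.4 0.7 0.6]
(array([-20.2,   2. ,  -6.8]), array([-0.2,  0.7, -0.3]))
```

View pics/s2.png

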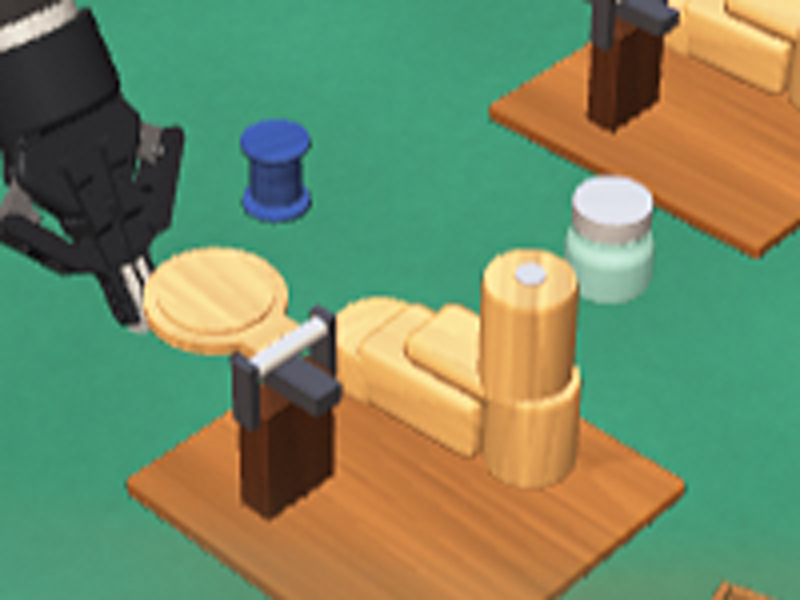

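View pics/w2.png

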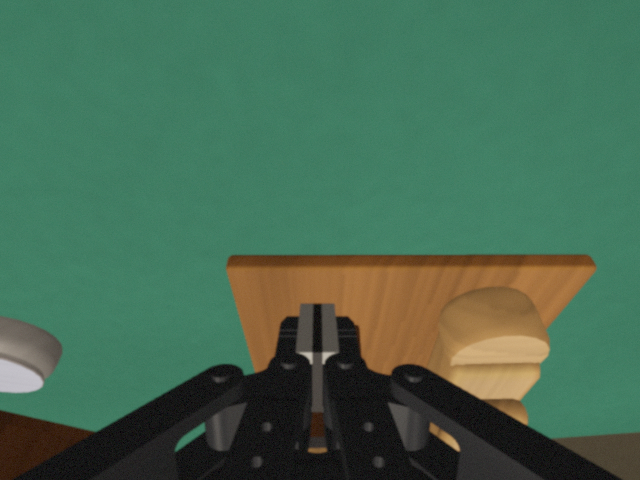

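```bash
cat >> h.py <<'E'
def tcp(th,s=25,rho=65,phi=30):
    t=np.radians(th);p=np.radians(phi);u=np.array([-np.cos(t),np.sin(t)]);n=np.array([-np.sin(t),-np.cos(t)])
    m=np.array([np.cos(p),np.sin(p)]);b=np.array([-np.sin(p),np.cos(p)])
    if th<=90-phi: q=90*u+4*n-11*m-s*b
    else:
        q=rho*u+7*n
        q=q-11*m if th<180-phi else q+11*m
    return np.array([q[0],0,q[1]])
E
python3 - <<'E'
from h import *
from bench import bot
s=bot.observe();print(s['t'],cur(s))
print(to(s,tcp(0),30));o=tcp(0)
for th in list(range(10,181,10)):
    w=tcp(th);d=delta(*pose(o,30),*pose(w,30))[0];print(th,w.round(1),d);o=w
E
```

```text
5.3333 (array([-101.194467  ,   -1.86710506,  -42.33331495]), np.float64(30.69431287756688))
(array([-17.9,   2. ,  -2.4]), array([-0.2,  0.7, -0.3]))
10 [-86.4   0.  -15.5] [ -8.4  -0.  -13.3]
20 [-83.    0.   -0.1] [-10.6   0.  -11.6]
30 [-77.    0.   14.4] [-12.5  -0.   -9.6]
40 [-68.5   0.   27.6] [-13.9  -0.   -7.3]
50 [-57.9   0.   39.2] [-15.    0.   -4.7]
60 [-45.5   0.   48.8] [-15.6   0.   -2.1]
70 [-38.3   0.   53.2] [-8.4 -0.  -0.2]
80 [-27.7   0.   57.3] [-11.3   0.    1.8]
90 [-16.5   0.   59.5] [-10.8  -0.    3.7]
100 [-5.1  0.  59.7] [-10.   -0.    5.5]
110 [ 6.1  0.  58. ] [-8.9 -0.   7.1]
120 [16.9  0.  54.3] [-7.5  0.   8.6]
130 [26.9  0.  48.8] [-5.9  0.   9.8]
140 [35.8  0.  41.6] [-4.1 -0.  10.6]
150 [62.3  0.  44.1] [-24.2   0.   11.2]
160 [68.2  0.  34.3] [-0.2  0.  11.4]
170 [72.3  0.  23.7] [ 1.8  0.  11.3]
180 [74.5  0.  12.5] [ 3.7 -0.  10.8]
```

```bash
python3 -m inch '[[[-0.009,0.001,-0.001],[0,0.3,0]],[[-0.009,0.001,-0.001],[0,0.3,0]],[[-0.004,0,-0.007],[0,0,0]],[[-0.004,0,-0.007],[0,0,0]],[[-0.005,0,-0.006],[0,0,0]],[[-0.005,0,-0.006],[0,0,0]],[[-0.006,0,-0.005],[0,0,0]],[[-0.006,0,-0.005],[0,0,0]],[[0,0,0],[0,0,0]]]'
python3 - <<'E'
from h import *
from bench import bot
s=bot.observe();print(s['t'],cur(s),s['joints'].round(3),s['ft_force'].round(1))
print([to(s,tcp(t),30) for t in (30,40)])
f=bot.grab_frame('scene');np.savez('scene3.npz',**f);cv2.imwrite('pics/s3.png',cv2.resize(f['image'][210:360,210:410,::-1],None,fx=4,fy=4,interpolation=cv2.INTER_CUBIC))
E
```

```text
t: 6.08
position: [0.5168, -0.2148, 0.1268]
tcp_rot: [[-0.838, 0.262, 0.479], [0.227, 0.965, -0.129], [-0.496, 0.001, -0.868]]
ft_force: [-0.9, 0.2, -0.2]
width: -0.0002
6.0833 (array([-82.02593893,   0.3129252 ,  16.75205232]), np.float64(29.74299910495604)) [-0.448 -0.04  -0.871  0.227  0.091 -0.159] [-0.9  0.2 -0.2]
[(array([-3.2, -0.3,  4.6]), array([-0.2, -0.3, -0.4])), (array([-17.1,  -0.2,  -2.8]), array([-0.2, -0.3, -0.4]))]
```

View pics/s3.png

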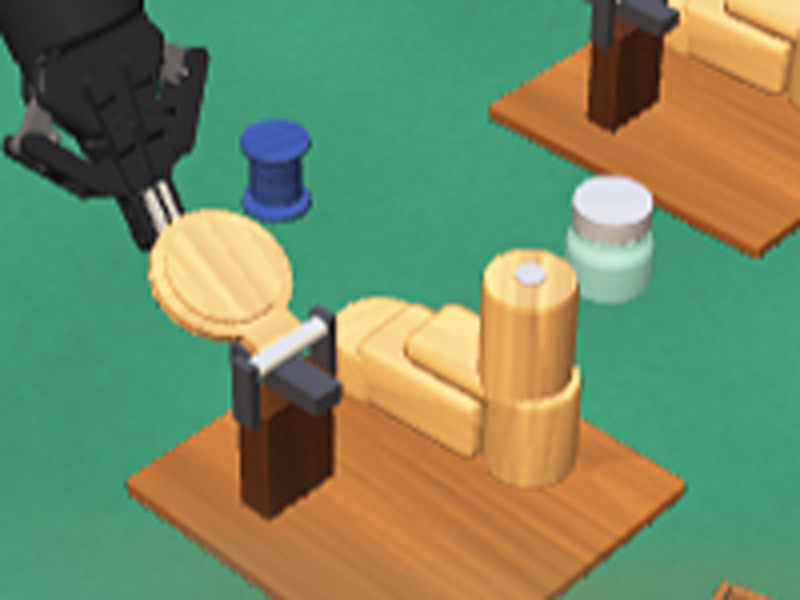

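```bash
python3 -m inch '[[[-0.006,0,0],[0,0,0]],[[-0.006,0,-0.001],[0,0,0]],[[-0.006,0,-0.001],[0,0,0]],[[-0.0075,0,-0.002],[0,0,0]],[[-0.0075,0,-0.002],[0,0,0]],[[-0.0075,0,-0.001],[0,0,0]],[[-0.0075,0,-0.001],[0,0,0]],[[-0.005,0,0],[0,0,0]],[[-0.005,0,0],[0,0,0]],[[-0.0055,0,0.001],[0,0,0]],[[-0.0055,0,0.001],[0,0,0]],[[0,0,0],[0,0,0]]]'
python3 - <<'E'
from h import *
from bench import bot
s=bot.observe();print(s['t'],cur(s),s['joints'].round(3),s['ft_force'].round(1))
for t in range(60,141,10): print(t,to(s,tcp(t),30))
f=bot.grab_frame('scene');np.savez('scene4.npz',**f);cv2.imwrite('pics/s4.png',cv2.resize(f['image'][210:360,210:410,::-1],None,fx=4,fy=4,interpolation=cv2.INTER_CUBIC))
E
```

```text
t: 7.13
position: [0.5774, -0.231, 0.1683]
tcp_rot: [[-0.839, 0.261, 0.477], [0.228, 0.965, -0.128], [-0.494, 0.001, -0.869]]
ft_force: [-0.2, 0.8, -0.0]
width: -0.0003
7.1333 (array([-19.27258465,   0.14315566,  58.30256251]), np.float64(29.63195999704925)) [-0.422  0.025 -0.694  0.34   0.079 -0.137] [-0.2  0.8 -0. ]
60 (array([27.5, -0.3, -4.7]), array([-0.1, -0.4, -0.4]))
70 (array([19.1, -0.3, -5. ]), array([-0.1, -0.4, -0.4]))
80 (array([ 7.8, -0.2, -3.3]), array([-0.1, -0.4, -0.4]))
90 (array([-3. , -0.1,  0.3]), array([-0.1, -0.4, -0.4]))
100 (array([-13. ,  -0. ,   5.8]), array([-0.1, -0.4, -0.4]))
110 (array([-21.9,   0. ,  12.8]), array([-0.1, -0.4, -0.4]))
120 (array([-29.5,   0.1,  21.4]), array([-0.1, -0.4, -0.4]))
130 (array([-35.4,   0.2,  31.1]), array([-0.1, -0.4, -0.4]))
140 (array([-39.6,   0.2,  41.7]), array([-0.1, -0.4, -0.4]))
```

View pics/s4.png

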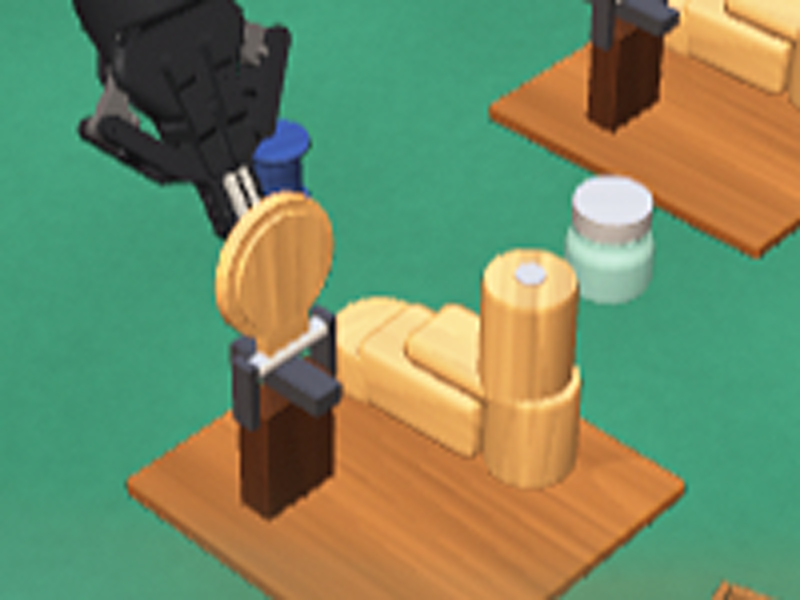

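```bash
python3 -m inch '[[[-0.0045,0,0.002],[0,0,0]],[[-0.0045,0,0.002],[0,0,0]],[[-0.0045,0,0.0025],[0,0,0]],[[-0.0045,0,0.0035],[0,0,0]],[[-0.0045,0,0.0035],[0,0,0]],[[-0.004,0,0.0045],[0,0,0]],[[-0.004,0,0.0045],[0,0,0]],[[-0.003,0,0.005],[0,0,0]],[[-0.003,0,0.005],[0,0,0]],[[-0.002,0,0.005],[0,0,0]],[[-0.002,0,0.005],[0,0,0]],[[0,0,0],[0,0,0]]]'
python3 - <<'E'
from h import *
from bench import bot
s=bot.observe();print(s['t'],cur(s),s['joints'].round(3),s['ft_force'].round(1))
for t in range(130,181,10): print(t,to(s,tcp(t),30))
f=bot.grab_frame('scene');np.savez('scene5.npz',**f);cv2.imwrite('pics/s5.png',cv2.resize(f['image'][210:360,210:410,::-1],None,fx=4,fy=4,interpolation=cv2.INTER_CUBIC))
E
```

```text
t: 8.18
position: [0.6371, -0.247, 0.1484]
tcp_rot: [[-0.839, 0.261, 0.477], [0.228, 0.965, -0.128], [-0.494, 0.001, -0.87]]
ft_force: [0.5, -0.1, 0.8]
width: -0.0002
8.1833 (array([42.54188823, -0.15326192, 38.37942963]), np.float64(29.593322042927575)) [-0.404  0.159 -0.595  0.304  0.07  -0.12 ] [ 0.5 -0.1  0.8]
130 (array([  8.5,   0.1, -16.8]), array([-0.1, -0.4, -0.4]))
140 (array([ 4.3,  0.1, -6.2]), array([-0.1, -0.4, -0.4]))
150 (array([-20. ,   0.3,   4.8]), array([-0.1, -0.4, -0.4]))
160 (array([-20.3,   0.3,  16.2]), array([-0.1, -0.4, -0.4]))
170 (array([-18.6,   0.3,  27.5]), array([-0.1, -0.4, -0.4]))
180 (array([-15. ,   0.3,  38.3]), array([-0.1, -0.4, -0.4]))
```

View pics/s5.png

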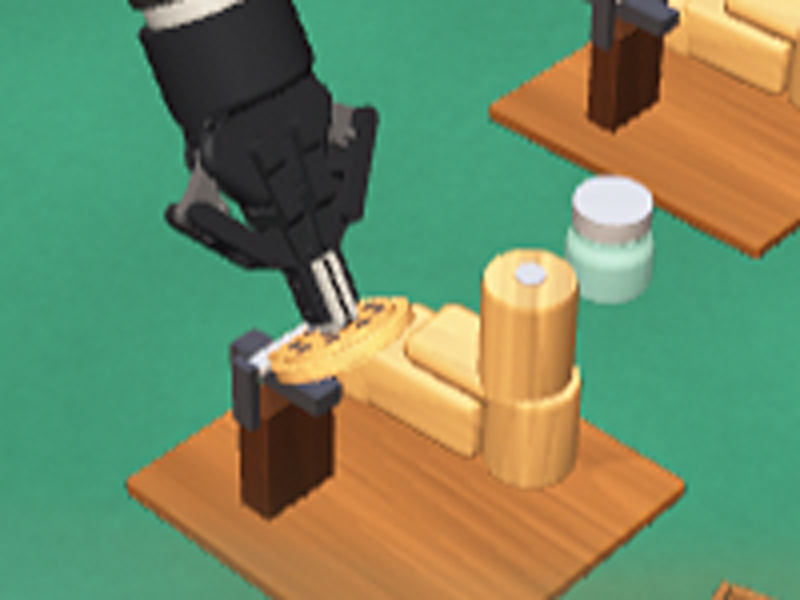

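```bash
python3 -m inch '[[[-0.0045,0,0.0045],[0,0,0]],[[-0.0045,0,0.0045],[0,0,0]],[[-0.0045,0,0.0045],[0,0,0]],[[-0.0045,0,0.0045],[0,0,0]],[[0.001,0,0.0045],[0,0,0]],[[0.001,0,0.0045],[0,0,0]],[[0.001,0,0.004],[0,0,0]],[[0,0,0],[0,0,0]]]'
python3 - <<'E'
from h import *
from bench import bot
s=bot.observe();print(s['t'],cur(s),s['joints'].round(3),s['ft_force'].round(1))
for t in range(160,181,10): print(t,to(s,tcp(t),30))
E
```

```text
t: 8.9
position: [0.6676, -0.2555, 0.1277]
tcp_rot: [[-0.839, 0.262, 0.478], [0.228, 0.965, -0.129], [-0.495, 0.001, -0.869]]
ft_force: [-0.3, -1.0, 0.3]
width: 0.0
8.9 (array([74.2069383 , -0.56304341, 17.73290371]), np.float64(29.66885201342547)) [-0.396  0.237 -0.552  0.267  0.066 -0.114] [-0.3 -1.   0.3]
160 (array([ -3. ,   0.5, -17.4]), array([-0.2, -0.3, -0.4]))
170 (array([-1.3,  0.6, -6.1]), array([-0.2, -0.3, -0.4]))
180 (array([2.3, 0.6, 4.7]), array([-0.2, -0.3, -0.4]))
```

```bash
python3 -m inch '[[[0.001,0,0.002],[0,0,0]],[[0.001,0,0.002],[0,0,0]],[[0.001,0,0.002],[0,0,0]],[[0,0,0],[0,0,0]]]'
python3 - <<'E'
from h import *
from bench import bot
s=bot.observe();print(s['t'],cur(s),s['ft_force'].round(1))
f=bot.grab_frame('scene');np.savez('scene6.npz',**f);cv2.imwrite('pics/s6.png',cv2.resize(f['image'][210:360,210:410,::-1],None,fx=4,fy=4,interpolation=cv2.INTER_CUBIC))
E
```

```text
t: 9.23
position: [0.6685, -0.2557, 0.121]
tcp_rot: [[-0.838, 0.262, 0.479], [0.227, 0.965, -0.129], [-0.496, 0.001, -0.868]]
ft_force: [-0.2, -0.1, 1.0]
width: -0.0001
9.2333 (array([75.16199757, -0.56936345, 10.99418455]), np.float64(29.7633833162818)) [-0.2 -0.1  1. ]
```

View pics/s6.png

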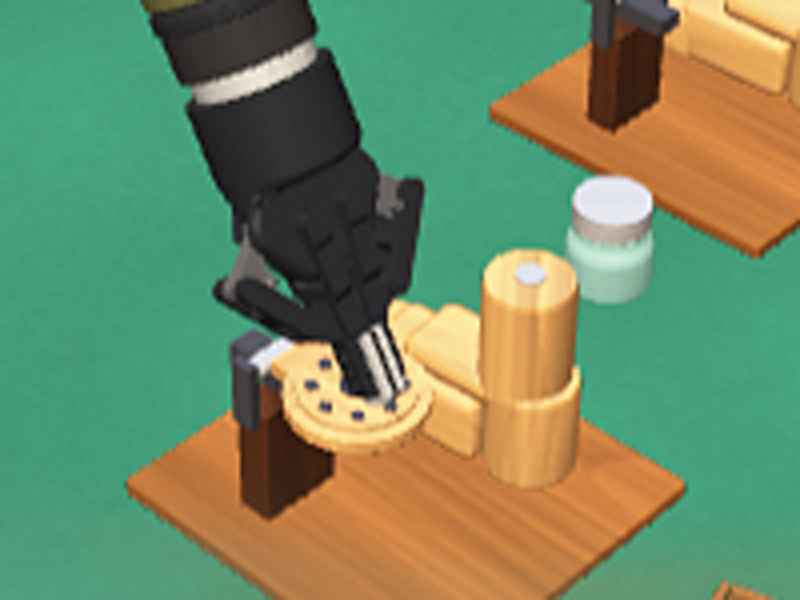

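```bash
for i in 1; do python3 -m inch '[[[0.001,0,0.002],[0,0,0]],[[0.001,0,0.002],[0,0,0]],[[0,0,0],[0,0,0]]]'; done
```

```text
t: 9.53
position: [0.669, -0.2559, 0.1211]
tcp_rot: [[-0.836, 0.262, 0.483], [0.227, 0.965, -0.13], [-0.5, 0.001, -0.866]]
ft_force: [1.1, 0.0, 1.2]
width: -0.0001
```

```bash
python3 -m inch '[[[0.001,0,0.002],[0,0,0]],[[0.001,0,0.002],[0,0,0]]]'
```

```text
t: 9.7
position: [0.6698, -0.2562, 0.1199]
tcp_rot: [[-0.834, 0.262, 0.486], [0.227, 0.965, -0.131], [-0.503, 0.001, -0.864]]
ft_force: [-17.3, 6.5, 24.3]
width: -0.0003
```

```bash
python3 -m inch '[[[0.001,0,0.002],[0,0,0]],[[0.001,0,0.002],[0,0,0]]]'
```

```text
t: 9.87
position: [0.6698, -0.2562, 0.1198]
tcp_rot: [[-0.832, 0.262, 0.488], [0.226, 0.965, -0.132], [-0.506, 0.001, -0.863]]
ft_force: [-18.5, 6.3, 25.5]
width: -0.0002
```

```bash
python3 -m inch '[[[-0.002,0,-0.0035],[0,0,0]],[[-0.0025,0,-0.0045],[0,0,0]],[[-0.005,0,-0.009],[0,0,0]],[[-0.008,0,-0.014],[0,0,0]],[[-0.01,0,-0.018],[0,0,0]],[[-0.01,0,-0.018],[0,0,0]],[[-0.01,0,-0.018],[0,0,0]],[[-0.01,0,-0.018],[0,0,0]],[[0,-0.02,-0.02],[0,0,0]],[[0,-0.02,-0.02],[0,0,0]],[[0,-0.02,-0.02],[0,0,0]],[[0,-0.02,-0.02],[0,0,0]],[[0,-0.02,-0.02],[0,0,0]],[[0,0,0],[0,0,0]],[[0,0,0],[0,0,0]]]'
python3 - <<'E'
from h import *
from bench import bot
s=bot.observe();print(s['t'],cur(s),s['ft_force'].round(1),s['joints'].round(2))
for n in('scene','top'):
    f=bot.grab_frame(n);np.savez(n+'7.npz',**f)
    im=f['image'][210:360,210:410,::-1] if n=='scene' else f['image'][140:290,210:460,::-1]
    cv2.imwrite(f'pics/{n}7.png',cv2.resize(im,None,fx=4 if n=='scene' else 3,fy=4 if n=='scene' else 3,interpolation=cv2.INTER_CUBIC))
    P=pts(f).reshape(-1,3);C=P-H;x,y,z=C@bx,C@by,P[:,2]
    k=(x>.025)&(x<.085)&(abs(y)<.028)&(z>.09)&(z<.16)
    print(n,k.sum(),np.linalg.lstsq(np.c_[x[k],y[k],np.ones(k.sum())],z[k],rcond=None)[0], z[k].mean())
E
```

```text
t: 11.12
position: [0.587, -0.3404, 0.3364]
tcp_rot: [[-0.836, 0.259, 0.483], [0.224, 0.966, -0.13], [-0.5, -0.0, -0.866]]
ft_force: [1.1, 0.6, -0.8]
width: 0.0
11.1167 (array([  17.93556362, -103.27061036,  226.42241365]), np.float64(30.017912427058423)) [ 1.1  0.6 -0.8] [-0.61  0.03 -0.29  0.76  0.17 -0.3 ]
scene 566 [-0.02684948  0.01865615  0.1183902 ] 0.11681394754986352
top 385 [-0.00263735 -0.00853193  0.11522519] 0.1150810197304834
```

View pics/scene7.png

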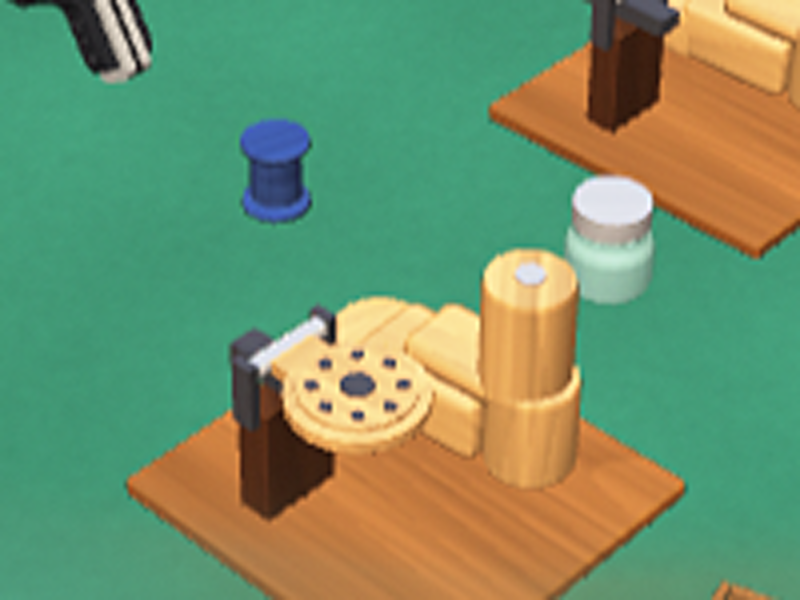

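View pics/top7.png

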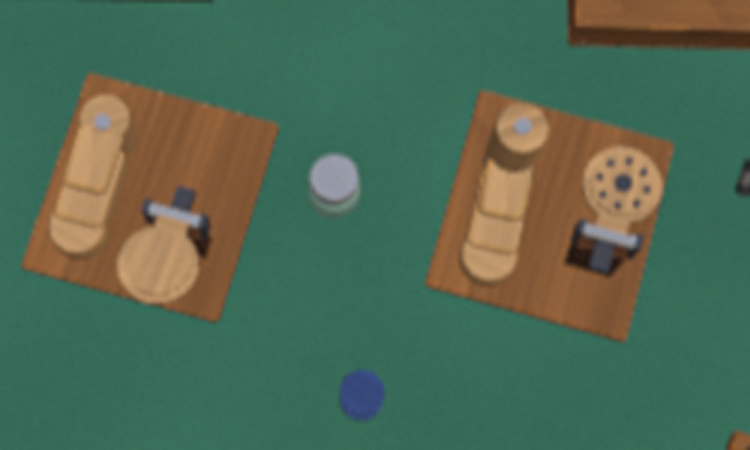

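Run:
```python
from h import *
from bench import bot
for n,k in(('scene',3),('top',3)):
    a=load(n+'1.npz')['image'];b=load(n+'7.npz')['image']
    d=(cv2.absdiff(a,b).max(2)>45).astype(np.uint8);_,_,st,_=cv2.connectedComponentsWithStats(d)
    print(n,[x.tolist() for x in st[1:] if x[4]>12])
s=bot.observe();print(s['t'],np.abs(s['qd']).max())
print(bot.job_done())
```

```text
scene [[69, 0, 185, 231, 14760], [294, 0, 7, 4, 26], [303, 0, 5, 6, 24], [275, 6, 41, 75, 1661], [159, 32, 6, 8, 18], [145, 38, 9, 16, 29], [69, 97, 39, 53, 582], [117, 100, 43, 26, 441], [77, 103, 3, 11, 20], [160, 113, 6, 11, 31], [127, 131, 14, 20, 62], [157, 138, 7, 9, 40], [245, 271, 40, 29, 847], [278, 294, 41, 29, 722]]
top [[405, 189, 26, 28, 378], [361, 193, 221, 287, 23771], [458, 194, 8, 4, 25], [416, 199, 4, 4, 14], [456, 201, 6, 4, 13], [532, 213, 12, 9, 14], [396, 219, 26, 29, 505], [0, 355, 217, 125, 7682], [496, 363, 23, 35, 394], [220, 385, 87, 79, 2639], [496, 389, 6, 35, 87], [346, 413, 16, 10, 72], [324, 416, 37, 31, 394], [13, 423, 149, 57, 3500], [465, 426, 31, 54, 232], [296, 439, 18, 27, 68], [205, 446, 60, 33, 1190], [347, 446, 12, 17, 54], [348, 455, 4, 5, 14], [301, 460, 4, 4, 13], [188, 472, 10, 8, 45]]
11.2167 0.021132156288652327
the job is handed in; nothing more can be done
None
```

The boot board's marker now lies flat on the far side with its studded face up, and the job is handed in at about 11.2 s. I hooked the shut fingertips under the rim on the robot's side and pushed the marker up and over without pinching it. I then pressed it down to its stop with about 25 N vertically (about 32 N total) and moved clear.

**Last checks**
- **Marker:** both cameras show the ring of studs facing up. The top camera's depth puts the face level within 0.01 rad. The scene camera's fit showed about 0.03 rad of slope; its depth is noisier, and the fingers had already met the stop.
- **Rest of the bench:** comparing before and after pictures, the only differences were the arm and this marker. The shoe marker, both lasts, the spool and the jar look unmoved in the views not blocked by the arm.
- **Gripper:** it ended about 0.34 m above the bench, touching nothing.

**What disagreed or went wrong**
- **Hinge position:** the cameras differed by up to about 8 mm on where the hinge is, so I used a middle value.
- **First approach:** tilting the tool 45° took two joints close to their range limits, and the wrist sensor read about 67 N for a moment in free air. I did the push with a 30° tilt instead.

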